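Forceps tip check over the graticule

TASK

The forceps are due for their tip check under the tilted digital microscope. Slide the clear guard of the instrument case all the way open, take the long forceps out by their finger grips, and bring the tips low over the glass graticule slide, squeezed so that each tip stands over its own blue band (20 mm between the tips), clear of the glass by several millimetres. Never let the tips pinch together or strike the station, leave the other things on the bench where they are, and finish while still holding the forceps there, gap steady, for the picture.

Things in the scene. Friction and masses are not known exactly. Their poses are not given: they have to be found in the camera images.
- guard (a joint): sliding clear guard of the instrument case: 0 = shut over the bay that holds the forceps, 0.148 m = fully open (parked over the other bay, which has a fixed pane of its own). It slides along +y of the case and stays where it is left; about 2 to 3 N moves it
- guard_handle (a point): the guard's upright blue finger bar: 50 mm long (case's x), 12 mm thick (y, the sliding direction), standing 33 mm above the pane. This point is on the bar, 12.5 mm below its top and 20.5 mm above the pane, and moves with the guard. Axes are the case's, z up
- case: fixed white instrument case, 272 (x) by 310 (y) mm, walls 50 and tracks 58 mm high; origin on the bench under the centre of the forceps bay. Bay inside: x -131..131, y -72.5..72.5 mm, floor 5 mm up; the other bay is on the +y side. Two blue rests carry the forceps: 12 mm wide at x = -60 and +60, 110 mm long in y, tops 28 mm above the bench
- forceps: the loose steel forceps as a whole, 216 mm long, about 65 g, balanced near the finger grips: the tail with the +y arm; x towards the tips. Origin on the underside, 5.5 mm below forceps_grip
- forceps_grip (a point): middle of the serrated finger grips, half-way up, midway between the relaxed arms; fixed to the +y arm. x to the tips (100 mm ahead), y across the arms, z up. Serrated flats: x -20..20 mm, 11 mm high, 30 mm over their outer faces when relaxed; squeezed here to about 22 mm, the tips stand 20 mm apart; at about 12 mm they meet. The tail ends 116 mm behind
- squeeze (a joint): sprung angle of the -y arm against the +y arm: 0 = relaxed (36 mm between tip centres), 0.078 rad = 20 mm, about 0.168 = tips meeting. The hinge is at the tail, 105 mm behind forceps_grip; spring 8 N m/rad, so about 6 N at the finger grips for the 20 mm gap
- tip_a (a point): centre of the end of the +y arm's tip (tip 2.4 mm thick across, 4.5 mm high)
- tip_b (a point): centre of the end of the -y arm's tip (same size)
- marks (a point): middle of the graticule slide on its top face, 26 mm above the bench; two blue bands, each 20 mm long (along x) and 5 mm wide, lie on it with their centre lines at y = +10 and y = -10 mm of this frame (z up). The slide measures 50 mm (x) by 76 mm (y)
- station: fixed tip-check station; origin on the bench under the graticule's centre, axes as marks. Light base 24 mm high, x -60..150, y -100..100 mm. At its +x, -y corner a 200 mm post carries the microscope tube, tilted down at the graticule (lower end near x 50, y -60, 70-110 mm up). The -x side, towards the robot, is free: the forceps come from there, tips to +x
- amber_bottle: bystander: amber bottle, 56 mm across, 115 mm high; origin under its centre
- specimen_jar: bystander: clear jar with orange cap, 60 mm across, 70 mm high; origin under its centre
- petri_dish: bystander: glass dish, 90 mm across, 16 mm high; origin under its centre
- slide_box: bystander: blue and white slide box, 98 by 82 by 34 mm; origin under its centre
- tip_rack: bystander: grey rack with yellow tops, 125 by 85 by 52 mm; origin under its centre
- beaker: bystander: glass beaker, 68 mm across, 75 mm high; origin under its centre

How it is judged:
By the outcome, as a careful person would: the job done as asked, in the order asked, and still so for the second after the job is handed in, while the arm keeps its last pose, push and grip.
It also fails if it takes over 48 s, if anything falls off the work surface, if the arm or the gripper's body presses on something with over 40 N, if the wrist force passes 120 N, or if a joint passes its speed limit or range.

ROBOT

A 6-joint arm with a two-finger parallel gripper is mounted at the origin on the work surface. World frame = base frame: x ahead of the robot, y to its left, z up, the work surface at z = 0. Lengths are in m, angles in rad, forces in N, time in s.
With the tool pointing down it reaches from about 0.25 to 0.85 m from the base axis. Payload 12.5 kg.
Tool frame: the origin (TCP) lies between the finger pads; the fingertips stand 17 mm ahead of it and the grasp point (between the pads) lies 2 mm behind it (r.tip_extent is the distance from the TCP to the fingertips, in m); y points along the fingers, z is the direction in which the jaws open and shut, and the axes are right-handed (so a half turn about y gives the same grasp; the last joint's range is limited). The gripper opens to 93 mm and grips with 3 to 60 N. Pads are 15 mm wide; open, the fingers measure 128 mm over their backs; the gripper's body (75 mm by 188 mm) begins 65 mm behind the grasp point.
Start: joints at [-1.216, 0.351, 1.652, -0, 1.139, -0.085], TCP at [0.234, -0.498, 0.236] pointing down, gripper open.
Joint ranges: [-2.75, 2.75], [-0.79, 2.1], [0.01, 2.65], [-1.57, 4.71], [0.07, 3.14], [-2.87, 2.87]. Speed limits (rad/s): [2.22, 2.22, 2.79, 3.14, 3.14, 3.14].

INTERFACE

Orientations are given as [roll, pitch, yaw] about the fixed x, y, z axes, in that order (R = Rz(yaw) Ry(pitch) Rx(roll)).
In Python, from rig import get_obs, grab_frame, r gives the robot as it stands.
- The arm moves only by the tool servo_tool, never from a script. Its argument "deltas" is a list of rows, each a list of 3 entries, a list of its own where there are three numbers: the shift along the world's x, y, z in cm, then the turn about the world's z in units of 5 degrees (1.0 is 5 degrees), then the opening, from 0 (shut) to 1 (fully open). In form: [[[tx, ty, tz], turn, hand], ...]. A call has exactly 5 rows; each row is the pose to reach, as a shift and turn from the pose commanded when the call began; what a row does not reach only later rows make up. A row lasts 1/12 s, in which the tool goes at most 41.7 mm and 7.16 degrees, less where a joint would pass 70% of its speed; a pose out of reach is approached as far as the arm can. A call with a gripper value outside its range is refused whole. The fingers move at their own pace and stop on an object; the grip force is fixed at half the most. Time passes only in rows, so rows that repeat a pose let the fingers close, or fill a call up. It gives the time, the measured TCP pose, the force and the opening at its end, in the units of the state.
- get_obs(): the state, without advancing time (a new reading comes with each control period).
- grab_frame(name): name is "scene" or "side" or "wrist"; returns a dict with "image" (384x512x3 uint8, red, green, blue), "z_map" (384x512 float32, m along the optical axis (not along the pixel's ray), 0 where there is no reading), "mtx" (3x3 intrinsics, pixels), "rvec" (rotation vector, rad) and "tvec" (3), from world to camera coordinates, as OpenCV has them; the wrist camera has in their place "mount" (4x4, takes a point from camera to tool coordinates, whose origin is the TCP and whose axes are the tool frame's). Camera axes: x right, y down, z forward; pixel columns grow to the right and rows downward; lengths in m; the calibration is good to about 2 mm. The wrist camera is an equidistant fisheye: a pixel r from the principal point sees the ray r / f radians off the axis. A picture is of the moment at which its call begins: read the wrist's pose just before it.
- r.close_job(): hands the job in, once; it reports no verdict.
The state is a dict: "clock": time; "joint_pos": joint angles; "joint_vel": joint speeds; "joint_torque": joint torques, N m; "ee_pos": TCP position; "orientation": TCP orientation; "force": force on the tool from outside, world axes, zero at the start; "ft_torque": the same for the moment, N m; "grip_width": finger opening in m.
Only numpy, scipy, OpenCV 4.12 (cv2) and the standard library are available. Lean on these libraries where they do the work, as an engineer would, in place of code of your own. Each camera call takes 0.05 s, during which the arm holds its last target.

## Working session

There is one attempt and no reset: what is moved stays moved. The work goes in short steps, Python scripts to look and compute and a tool call to move; the robot and the scene stay as the last step left them, time stands still between calls to the robot, and variables do not carry over. Pictures are saved under pics/ and viewed, and the job is handed in when it is done.

Besides the shell and the picture viewer there is one more tool, called after "Emit:" as a command line: name --argument value ..., lists and objects as JSON in quotes. servo_tool: Moves the arm, as the interface text tells. Its arguments: {"type":"object","properties":{"deltas":{"type":"array"}},"required":["deltas"]}

```bash
ls; mkdir -p pics; python3 - <<'E'
from rig import get_obs, grab_frame, r
import cv2,numpy as np
o=get_obs();print(o)
for n in ["scene","side","wrist"]:
    f=grab_frame(n);cv2.imwrite(f"pics/{n}0.png",f["image"][:,:,::-1]);np.savez(f"{n}0.npz",**f)
    print(n,{k:f[k] for k in f if k not in("image","z_map")})
E
```

```text
pics
{'clock': 0.0, 'joint_pos': array([-1.21559616e+00,  3.51245231e-01,  1.65240425e+00, -2.05529476e-05,
        1.13908218e+00, -8.45924862e-02]), 'joint_vel': array([-0.00027889, -0.00044026, -0.00179338,  0.00068839, -0.00062132,
       -0.00169855]), 'joint_torque': array([-2.74847014e-03, -4.97335947e+01, -2.85252339e+01,  6.97191269e-02,
        2.58045428e-02, -1.15293515e-04]), 'ee_pos': array([ 0.23407704, -0.49735771,  0.23510403]), 'orientation': array([-1.57193284e+00,  7.76460402e-05, -2.70179143e+00]), 'force': array([-0.29933015, -0.65513679,  0.37284209]), 'ft_torque': array([ 0.01755179, -0.01898023, -0.01023975]), 'grip_width': 0.09339294197547623}
scene {'mtx': array([[374.50709614,   0.        , 257.96773043],
       [  0.        , 374.50709614, 197.15658105],
       [  0.        ,   0.        ,   1.        ]]), 'rvec': array([ 1.92074013,  1.91873627, -0.50181489]), 'tvec': array([-0.01987066, -0.43750852,  1.6104912 ])}
side {'mtx': array([[472.24830568,   0.        , 257.37966071],
       [  0.        , 472.24830568, 182.1795097 ],
       [  0.        ,   0.        ,   1.        ]]), 'rvec': array([ 0.16794614, -2.72312713,  1.40032933]), 'tvec': array([0.55479535, 0.11377568, 1.50763335])}
wrist {'mtx': array([[297.31863964,   0.        , 254.21454598],
       [  0.        , 297.31863964, 187.55182055],
       [  0.        ,   0.        ,   1.        ]]), 'mount': array([[-6.53885455e-04,  9.70272559e-01,  2.42013911e-01,
        -6.70244720e-02],
       [ 7.40010073e-04, -2.42013427e-01,  9.70272618e-01,
        -1.49175558e-01],
       [ 9.99999512e-01,  8.13539884e-04, -5.59762408e-04,
        -1.46573153e-04],
       [ 0.00000000e+00,  0.00000000e+00,  0.00000000e+00,
         1.00000000e+00]])}
```

View pics/scene0.png

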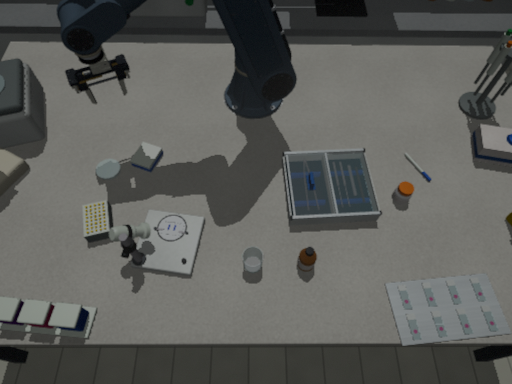

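View pics/side0.png

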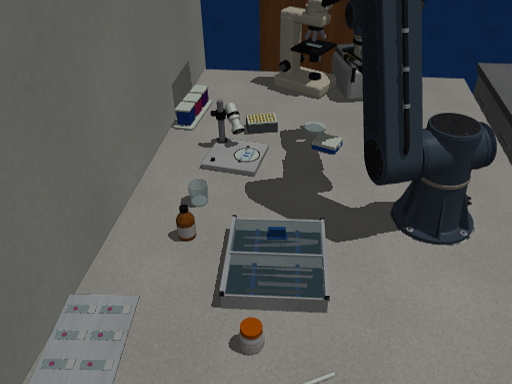

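View pics/wrist0.png

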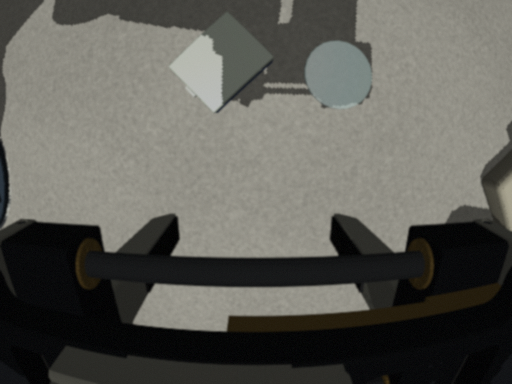

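```bash
cat > h.py <<'E'
import numpy as np,cv2
def load(n): return dict(np.load(n+".npz"))
def cam(f):
    R=cv2.Rodrigues(f["rvec"])[0]; return R,-R.T@f["tvec"]
def ray(f,uv,z):
    R,C=cam(f); d=R.T@np.linalg.inv(f["mtx"])@np.array([uv[0],uv[1],1.])
    return C+d*(z-C[2])/d[2]
def proj(f,P):
    return cv2.projectPoints(np.atleast_2d(np.float64(P)),f["rvec"],f["tvec"],f["mtx"],None)[0].reshape(-1,2)
E
python3 - <<'E'
from h import *
s=load("scene0");d=load("side0")
print(cam(s)[1],cam(d)[1])
for f in(s,d): print(proj(f,[[0,0,0],[.234,-.498,.236]]))
def crop(f,x,y,w,h,k,n): cv2.imwrite(n,cv2.resize(f["image"][y:y+h,x:x+w,::-1],None,fx=k,fy=k,interpolation=cv2.INTER_CUBIC))
crop(s,270,135,130,100,6,"pics/s_case.png")
crop(d,210,205,130,110,6,"pics/d_case.png")
crop(s,75,190,145,100,5,"pics/s_st.png")
crop(d,190,85,130,100,6,"pics/d_st.png")
E
```

```text
[ 1.18702769 -0.00283188  1.17322107] [0.38159189 1.22183866 0.97734283]
[[253.34696403  95.41740633]
 [107.97118261  93.38045014]]
[[431.16273885 217.81839356]
 [358.26884328  82.25419572]]
```

View pics/s_case.png

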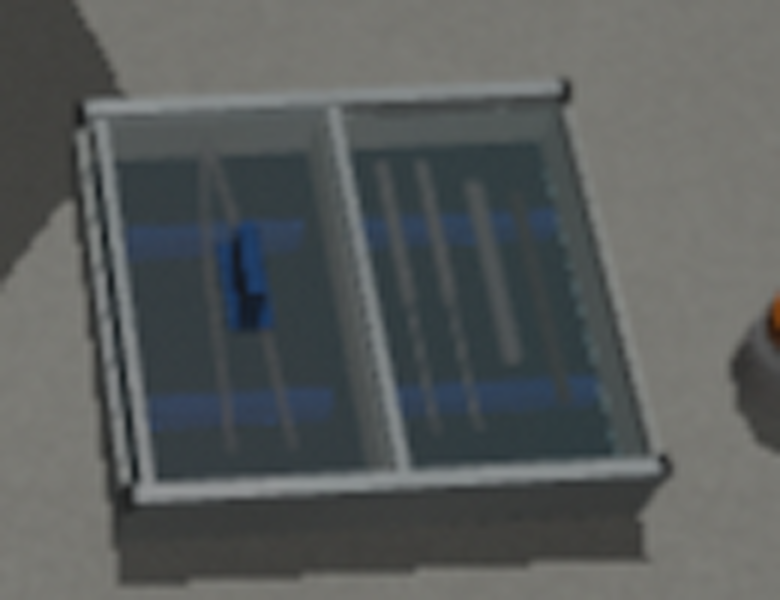

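View pics/d_case.png

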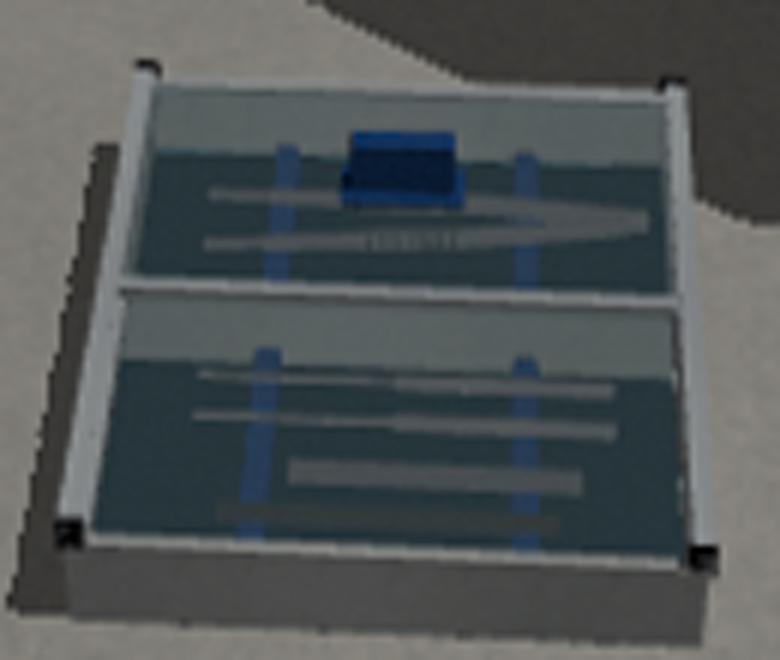

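View pics/s_st.png

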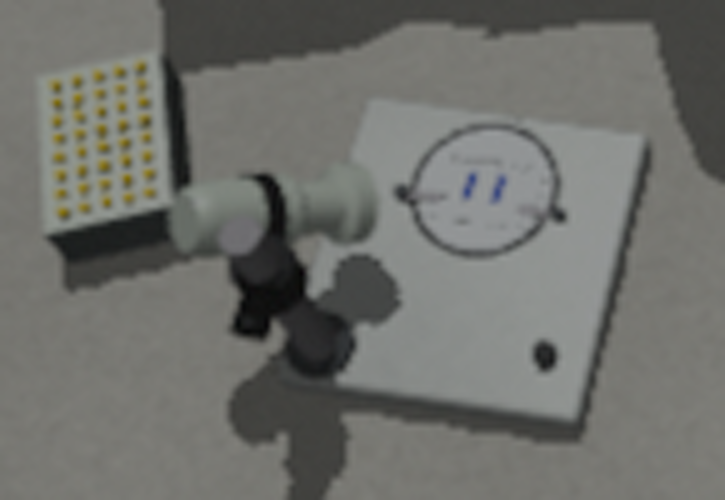

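View pics/d_st.png

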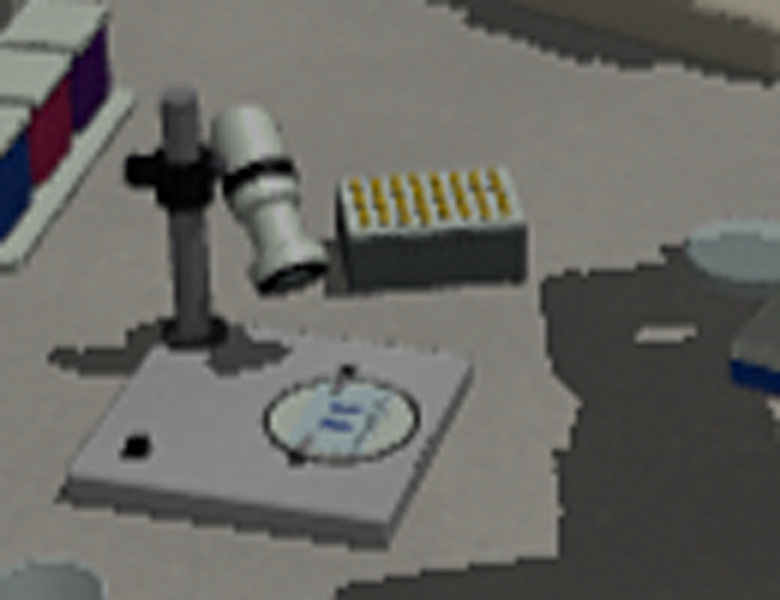

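```bash
python3 - <<'E'
from h import *
s=load("scene0");d=load("side0")
S=lambda u,v,z:ray(s,(270+u/6-.4,135+v/6-.4),z)
D=lambda u,v,z:ray(d,(210+u/6-.4,205+v/6-.4),z)
ss=lambda u,v,z:ray(s,(75+u/5-.4,190+v/5-.4),z)
dd=lambda u,v,z:ray(d,(190+u/6-.4,85+v/6-.4),z)
np.set_printoptions(precision=4,suppress=True)
print("caps s",[S(*p,.058)[:2] for p in[(80,112),(567,92),(127,495),(665,465)]])
print("caps d",[D(*p,.058)[:2] for p in[(675,83),(705,558),(148,67),(68,532)]])
# station base top corners
print("st s",[ss(*p,.024)[:2] for p in[(370,98),(650,137),(583,420),(283,378)]])
print("st d",[dd(*p,.024)[:2] for p in[(472,362),(390,525),(65,487)]])
# bands
for f,n in((s,"s"),(d,"d")):
    hsv=cv2.cvtColor(f["image"],cv2.COLOR_RGB2HSV)
    m=cv2.inRange(hsv,(105,90,40),(130,255,255))
    k,l,st,c=cv2.connectedComponentsWithStats(m)
    for i in range(1,k):
        if st[i,4]>4: print(n,st[i],c[i],"z.026",ray(f,c[i],.026)[:2],"z.09",ray(f,c[i],.085)[:2])
E
```

```text
caps s [array([0.3514, 0.1097]), array([0.3342, 0.4138]), array([0.6163, 0.1257]), array([0.5966, 0.4305])]
caps d [array([0.347 , 0.1119]), array([0.3283, 0.4179]), array([0.6128, 0.129 ]), array([0.594 , 0.4351])]
st s [array([ 0.5694, -0.3625]), array([ 0.5992, -0.1668]), array([ 0.8002, -0.1957]), array([ 0.7725, -0.3892])]
st d [array([ 0.5633, -0.3536]), array([ 0.5907, -0.1613]), array([ 0.794 , -0.1808])]
s [507 134   5  11  39] [509.4103 138.6667] z.026 [0.2508 1.0101] z.09 [0.2989 0.958 ]
s [132 152  31  20  76] [149.1842 164.0395] z.026 [ 0.38   -0.3866] z.09 [ 0.4215 -0.3669]
s [306 171  15  19 170] [311.3059 179.4824] z.026 [0.4456 0.2121] z.09 [0.4838 0.201 ]
s [331 171   3   5  13] [332. 173.] z.026 [0.4168 0.2909] z.09 [0.4564 0.2758]
s [337 171   4   5  16] [338.6875 172.9375] z.026 [0.4164 0.3157] z.09 [0.4561 0.2993]
s [344 171   5   5  21] [346. 173.] z.026 [0.4166 0.3428] z.09 [0.4562 0.325 ]
s [352 170   4   5  14] [353.5714 172.1429] z.026 [0.4126 0.3714] z.09 [0.4525 0.3522]
s [358 170   4   5  14] [359.8571 171.6429] z.026 [0.4103 0.3951] z.09 [0.4502 0.3747]
[... 2183 characters left out ...]
0.5198 0.3529]
d [295 265   5   3  12] [297.1667 266.1667] z.026 [0.41   0.2873] z.09 [0.4082 0.3453]
d [252 269   5   5  21] [253.619  270.9048] z.026 [0.5274 0.319 ] z.09 [0.5184 0.375 ]
d [295 271   5   4  19] [297.1053 272.4211] z.026 [0.4087 0.3109] z.09 [0.407  0.3674]
d [250 275   6  14  67] [252.4627 281.5522] z.026 [0.5252 0.3579] z.09 [0.5163 0.4115]
d [295 278   5   5  25] [297. 280.] z.026 [0.4072 0.3385] z.09 [0.4056 0.3933]
d [295 287   5   4  19] [297.1053 288.4211] z.026 [0.405 0.368] z.09 [0.4036 0.421 ]
d [249 292   5   3  13] [251.3077 293.    ] z.026 [0.5226 0.3976] z.09 [0.5139 0.4487]
d [295 294   5   3  14] [297.1429 294.9286] z.026 [0.4035 0.3901] z.09 [0.4022 0.4417]
```

Emit:
servo_tool --deltas '[[[1.2,4,0.5],-0.8,1],[[2.4,8,1],-1.6,1],[[3.6,12,1.5],-2.4,1],[[4.8,16,2],-3.2,1],[[6,20,2],-4.3,1]]'

```text
clock: 0.57
ee_pos: [0.2939, -0.2976, 0.2562]
orientation: [-1.57, 0.001, -3.081]
force: [0.8, 0.7, 0.2]
grip_width: 0.0929
```

Emit:
servo_tool --deltas '[[[1.2,4,0],0,1],[[2.4,8,0],0,1],[[3.6,12,0],0,1],[[4.8,16,0],0,1],[[6,20,0],0,0.8]]'

```text
clock: 0.98
ee_pos: [0.3535, -0.0977, 0.2558]
orientation: [-1.571, 0.0, -3.077]
force: [1.3, -0.5, -0.3]
grip_width: 0.0895
```

Emit:
servo_tool --deltas '[[[1.2,4,0],0,0.6],[[2.4,8,0],0,0.6],[[3.6,12,0],0,0.6],[[4.8,16,0],0,0.6],[[6,20,0],0,0.6]]'

```text
clock: 1.4
ee_pos: [0.4134, 0.1022, 0.2557]
orientation: [-1.571, 0.0, -3.077]
force: [1.4, -0.9, 0.4]
grip_width: 0.0584
```

Emit:
servo_tool --deltas '[[[0.5,3,0],0,0.6],[[1,6,0],0,0.6],[[1.5,8,0],0,0.6],[[1.5,8,0],0,0.6],[[1.5,8,0],0,0.6]]'

```text
clock: 1.82
ee_pos: [0.4282, 0.1804, 0.2553]
orientation: [-1.571, -0.001, -3.075]
force: [-0.7, -0.5, -0.5]
grip_width: 0.056
```

```bash
cat >> h.py <<'E'
from scipy.spatial.transform import Rotation as Ro
def wpose(o):
    return Ro.from_euler("xyz",o["orientation"]).as_matrix(),o["ee_pos"]
def wray(f,o,uv,z):
    K=f["mtx"];a=(uv[0]-K[0,2])/K[0,0];b=(uv[1]-K[1,2])/K[1,1];t=np.hypot(a,b)
    d=np.array([np.sin(t)*a/t,np.sin(t)*b/t,np.cos(t)])
    R,p=wpose(o);M=f["mount"];C=p+R@M[:3,3];d=R@M[:3,:3]@d
    return C+d*(z-C[2])/d[2]
def wproj(f,o,P):
    R,p=wpose(o);M=f["mount"];q=M[:3,:3].T@(R.T@(np.asarray(P)-p)-M[:3,3])
    t=np.arctan2(np.hypot(q[0],q[1]),q[2]);n=np.hypot(q[0],q[1]);K=f["mtx"]
    return K[:2,2]+K[0,0]*t*q[:2]/n
def snap(tag):
    from rig import get_obs,grab_frame
    o=get_obs();f=grab_frame("wrist")
    np.savez(tag+".npz",**f,ee_pos=o["ee_pos"],orientation=o["orientation"])
    cv2.imwrite(f"pics/{tag}.png",cv2.resize(f["image"][:,:,::-1],(768,576),interpolation=cv2.INTER_CUBIC))
    return o,f
E
python3 -c "
from h import *
snap('w1')"
```

```text
(no output)
```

View pics/w1.png

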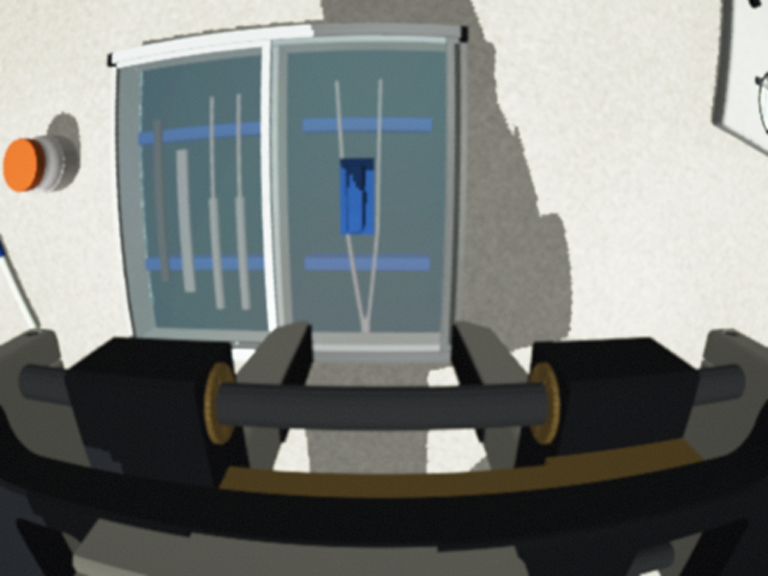

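```bash
python3 - <<'E'
from h import *
np.set_printoptions(precision=4,suppress=True)
f=load("w1");o=f
im=f["image"][45:235,60:320,::-1]
cv2.imwrite("pics/w1c.png",cv2.resize(im,None,fx=3,fy=3,interpolation=cv2.INTER_CUBIC))
cv2.imwrite("pics/w1h.png",cv2.resize(f["image"][95:165,205:275,::-1],None,fx=8,fy=8,interpolation=cv2.INTER_CUBIC))
W=lambda u,v,z:wray(f,o,(u/1.5,v/1.5),z)[:3]
print("rests",[W(*p,.028)[:2] for p in [(303,125),(432,125),(305,263),(429,264)]])
print("caps",[W(*p,.058)[:2] for p in [(112,60),(463,34)]])
print("tips",[W(*p,.0335)[:2] for p in [(337,82),(380,82),(365,328)]])
z=f["z_map"];print("depth bar",z[100:165:6,225:252:2])
E
```

```text
rests [array([0.5316, 0.2537]), array([0.5381, 0.1458]), array([0.4129, 0.2464]), array([0.4192, 0.1389])]
caps [array([0.5926, 0.429 ]), array([0.612 , 0.1291])]
tips [array([0.5688, 0.2269]), array([0.5706, 0.1915]), array([0.359 , 0.1907])]
depth bar [[0.3347 0.3358 0.3344 0.3344 0.3362 0.3344 0.3348 0.3341 0.3354 0.3357
  0.3335 0.3338 0.3337 0.3355]
 [0.3363 0.3338 0.3341 0.3344 0.3329 0.3346 0.3342 0.3341 0.3351 0.334
  0.3346 0.3344 0.3373 0.3361]
 [0.3377 0.3356 0.3346 0.3064 0.3055 0.3057 0.3063 0.3049 0.308  0.3355
  0.3336 0.3354 0.3383 0.3377]
 [0.3402 0.3374 0.3359 0.3078 0.3087 0.3077 0.3071 0.3075 0.3081 0.337
  0.3379 0.3379 0.3399 0.3388]
 [0.3419 0.338  0.3383 0.3089 0.3093 0.3074 0.3097 0.308  0.3097 0.3388
  0.3392 0.34   0.3419 0.342 ]
 [0.3424 0.3404 0.3412 0.3112 0.3106 0.3106 0.3105 0.311  0.3097 0.3405
  0.3405 0.3408 0.3426 0.3439]
 [0.3447 0.3423 0.3413 0.3128 0.3121 0.3119 0.3128 0.3122 0.3137 0.3426
  0.3424 0.3426 0.3453 0.3454]
 [0.3468 0.3447 0.3432 0.3136 0.3136 0.3128 0.3144 0.3136 0.3143 0.3433
  0.3445 0.3437 0.3477 0.347 ]
 [0.3482 0.3452 0.3437 0.3165 0.3173 0.3162 0.3169 0.3164 0.3171 0.3448
  0.345  0.345  0.3497 0.3503]
 [0.3492 0.347  0.3473 0.3478 0.3171 0.3163 0.3183 0.3169 0.3175 0.348
  0.3465 0.3466 0.3504 0.3499]
 [0.3519 0.3531 0.3527 0.3518 0.3519 0.3511 0.3538 0.3525 0.3518 0.3528
  0.3528 0.3528 0.3516 0.3518]]
```

View pics/w1c.png

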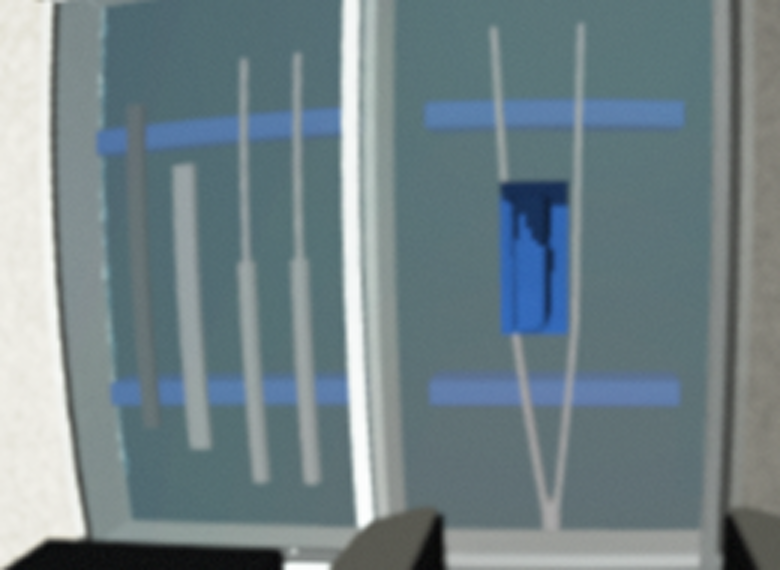

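View pics/w1h.png

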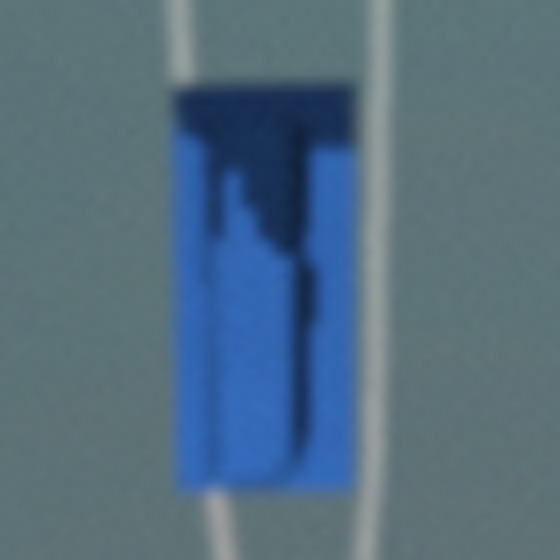

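```bash
cat >> h.py <<'E'
def w3d(f,o,uv,depth=None):
    K=f["mtx"];a=(uv[0]-K[0,2])/K[0,0];b=(uv[1]-K[1,2])/K[1,1];t=np.hypot(a,b)
    d=np.array([np.tan(t)*a/t,np.tan(t)*b/t,1.])
    u,v=int(round(uv[0])),int(round(uv[1]))
    if depth is None: depth=np.median(f["z_map"][v-1:v+2,u-1:u+2])
    R,p=wpose(o);M=f["mount"];return p+R@(M[:3,:3]@(d*depth)+M[:3,3])
E
python3 - <<'E'
from h import *
np.set_printoptions(precision=4,suppress=True)
f=load("w1");o=f
g=lambda u,v:(205+u/8-.4,95+v/8-.4)
for p in[(255,150),(255,295),(255,440),(185,295),(340,295),(100,300)]: print(p,w3d(f,o,g(*p)))
zt=w3d(f,o,g(255,295))[2]
print("bar edges at top", wray(f,o,g(213,350),zt),wray(f,o,g(297,350),zt),wray(f,o,g(255,110),zt),wray(f,o,g(255,480),zt))
print(zt,"rest",w3d(f,o,(310/1.5,125/1.5)))
E
```

```text
(255, 150) [0.4952 0.2041 0.0883]
(255, 295) [0.4759 0.2029 0.0885]
(255, 440) [0.4565 0.2018 0.0879]
(185, 295) [0.4735 0.2148 0.0579]
(340, 295) [0.4749 0.1922 0.0581]
(100, 300) [0.4719 0.2275 0.0555]
bar edges at top [0.4683 0.208  0.0885] [0.469  0.1969 0.0885] [0.5005 0.2044 0.0885] [0.4511 0.2014 0.0885]
0.08848361946320399 rest [0.5291 0.2431 0.0558]
```

Emit:
servo_tool --deltas '[[[1.5,0.8,-3],0,0.4],[[3,1.6,-6.5],0,0.4],[[4.8,2.3,-9.5],0,0.4],[[4.8,2.3,-12.5],0,0.4],[[4.8,2.3,-13],0,0.4]]'

```text
clock: 2.28
ee_pos: [0.4746, 0.2011, 0.1214]
orientation: [-1.569, -0.007, -3.078]
force: [-1.3, 1.1, -0.9]
grip_width: 0.0375
```

Emit:
servo_tool --deltas '[[[0,0,-1.5],0,0.4],[[0,0,-3],0,0.4],[[0,0,-4.1],0,0.4],[[0,0,-4.1],0,0.3],[[0,0,-4.1],0,0.25]]'

```text
clock: 2.7
ee_pos: [0.4765, 0.2025, 0.0853]
orientation: [-1.571, -0.0, -3.078]
force: [0.5, 0.1, 0.2]
grip_width: 0.0278
```

```bash
python3 - <<'E'
from h import *
o,f=snap('w2');print(o["ee_pos"],o["force"],o["grip_width"])
E
```

```text
[0.47645497 0.20247153 0.08532129] [0.49245687 0.05546092 0.20443192] 0.027752036910702917
```

View pics/w2.png

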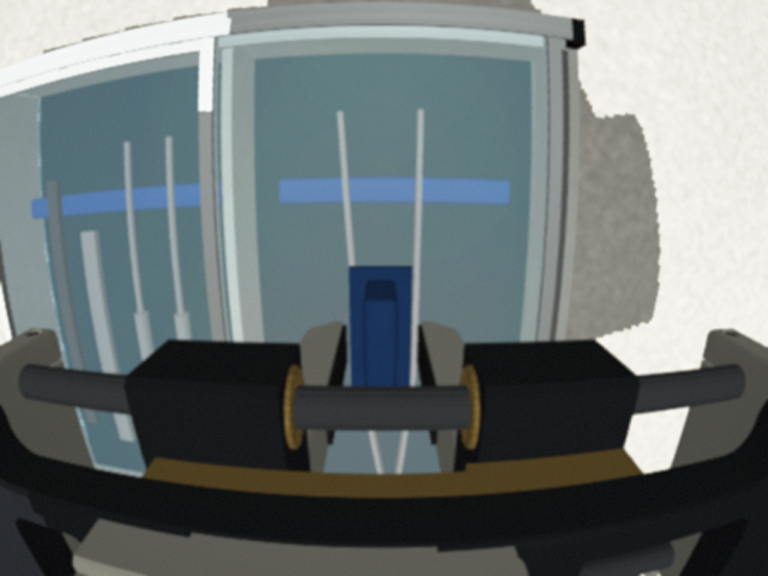

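Emit:
servo_tool --deltas '[[[0,0.5,0],0,0.25],[[-0.1,1.2,0],0,0.25],[[-0.1,2.2,0],0,0.25],[[-0.2,3.2,0],0,0.25],[[-0.25,4.2,0],0,0.25]]'

```text
clock: 3.17
ee_pos: [0.474, 0.2462, 0.0849]
orientation: [-1.571, 0.001, -3.077]
force: [0.6, -1.4, 1.6]
grip_width: 0.0233
```

Emit:
servo_tool --deltas '[[[-0.06,1,0],0,0.25],[[-0.12,2,0],0,0.25],[[-0.18,3,0],0,0.25],[[-0.24,4,0],0,0.25],[[-0.3,5,0],0,0.25]]'

```text
clock: 3.58
ee_pos: [0.4707, 0.2959, 0.0845]
orientation: [-1.571, -0.0, -3.077]
force: [0.3, -1.8, 2.6]
grip_width: 0.0233
```

Emit:
servo_tool --deltas '[[[-0.06,1,0],0,0.25],[[-0.12,2,0],0,0.25],[[-0.18,3,0],0,0.25],[[-0.24,4,0],0,0.25],[[-0.28,4.6,0],0,0.25]]'

```text
clock: 4.0
ee_pos: [0.4679, 0.3421, 0.0845]
orientation: [-1.571, -0.0, -3.077]
force: [-0.4, -2.1, 0.7]
grip_width: 0.0234
```

Emit:
servo_tool --deltas '[[[-0.02,0.3,0],0,0.25],[[-0.04,0.6,0],0,0.25],[[-0.05,0.8,0],0,0.25],[[-0.06,1.0,0],0,0.25],[[-0.06,1.1,0],0,0.25]]'

```text
clock: 4.42
ee_pos: [0.4674, 0.3501, 0.0844]
orientation: [-1.567, -0.001, -3.077]
force: [0.7, -17.7, 5.9]
grip_width: 0.0236
```

Emit:
servo_tool --deltas '[[[0,0.1,0],0,0.25],[[0,0.15,0],0,0.25],[[0,0.2,0],0,0.25],[[-0.01,0.25,0],0,0.25],[[-0.01,0.25,0],0,0.25]]'

```text
clock: 4.83
ee_pos: [0.4674, 0.3504, 0.0844]
orientation: [-1.564, -0.003, -3.077]
force: [0.8, -27.3, 9.1]
grip_width: 0.0242
```

Emit:
servo_tool --deltas '[[[0,-0.5,0],0,0.25],[[0,-1,0],0,0.25],[[0,-1,0],0,0.25],[[0,-1,0],0,0.25],[[0,-1,0],0,0.25]]'

```text
clock: 5.25
ee_pos: [0.4675, 0.3447, 0.0847]
orientation: [-1.571, 0.0, -3.077]
force: [0.7, -0.1, -0.0]
grip_width: 0.0232
```

```bash
python3 - <<'E'
from h import *
from rig import grab_frame
o,f=snap('w3');print(o["ee_pos"],o["force"],o["grip_width"])
s=grab_frame("scene");d=grab_frame("side")
np.savez("scene1.npz",**s);np.savez("side1.npz",**d)
crop=lambda f,x,y,w,h:cv2.resize(f["image"][y:y+h,x:x+w,::-1],None,fx=3,fy=3,interpolation=cv2.INTER_CUBIC)
cv2.imwrite("pics/sd1.png",np.hstack([crop(s,270,120,130,130),crop(d,210,195,130,130)]))
E
```

```text
[0.46753262 0.34468191 0.08472544] [ 0.66597964 -0.13606552 -0.03700202] 0.023175072016740957
```

View pics/w3.png

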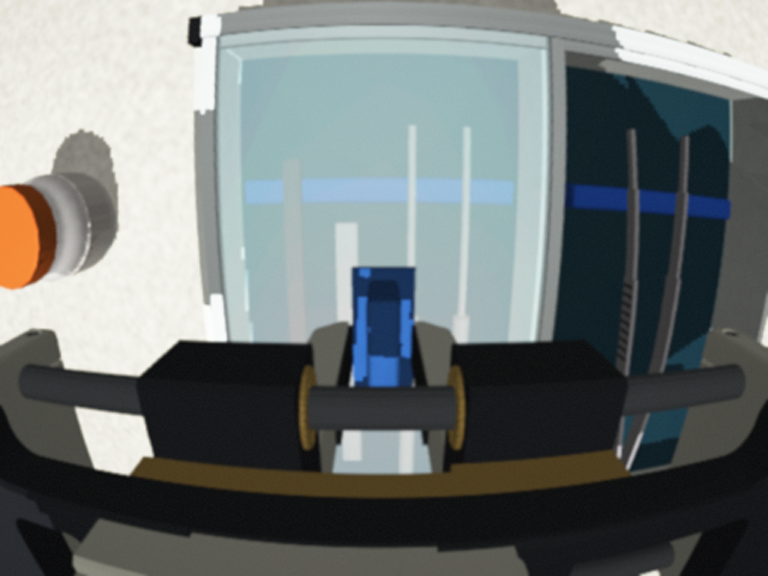

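View pics/sd1.png

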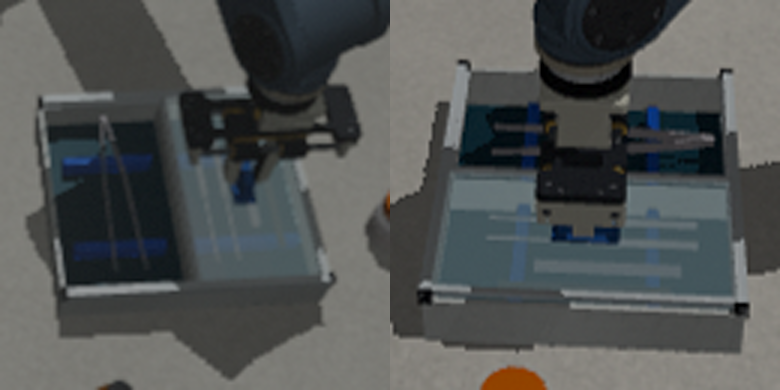

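```bash
python3 - <<'E'
from h import *
np.set_printoptions(precision=4,suppress=True)
for n in("w2","w3"):
    f=load(n);im=f["image"]
    cv2.imwrite(f"pics/{n}h.png",cv2.resize(im[165:265,200:310,::-1],None,fx=7,fy=6,interpolation=cv2.INTER_CUBIC))
    for v in(190,200,210,220,230):
        row=[w3d(f,f,(u,v)) for u in range(225,290)]
        b=[p for p in row if p[2]>.083 and p[2]<.095]
        if b: print(n,v,np.min(b,0),np.max(b,0),(np.min(b,0)+np.max(b,0))[:2]/2,len(b))
E
```

```text
w2 200 [0.499  0.1992 0.0853] [0.5    0.2101 0.0875] [0.4995 0.2046] 22
w2 210 [0.4942 0.1989 0.0872] [0.4951 0.2098 0.0886] [0.4946 0.2043] 22
w2 220 [0.4885 0.1984 0.0869] [0.4896 0.2095 0.0885] [0.4891 0.204 ] 22
w2 230 [0.4822 0.1855 0.0862] [0.4867 0.2185 0.0932] [0.4845 0.202 ] 36
w3 200 [0.49   0.3403 0.0839] [0.4913 0.3513 0.0868] [0.4907 0.3458] 22
w3 210 [0.4855 0.3395 0.0862] [0.4864 0.351  0.0889] [0.486  0.3452] 23
w3 220 [0.4799 0.3396 0.0868] [0.4809 0.3507 0.0886] [0.4804 0.3451] 22
w3 230 [0.4725 0.3277 0.0841] [0.4779 0.3605 0.0929] [0.4752 0.3441] 44
```

View pics/w3h.png

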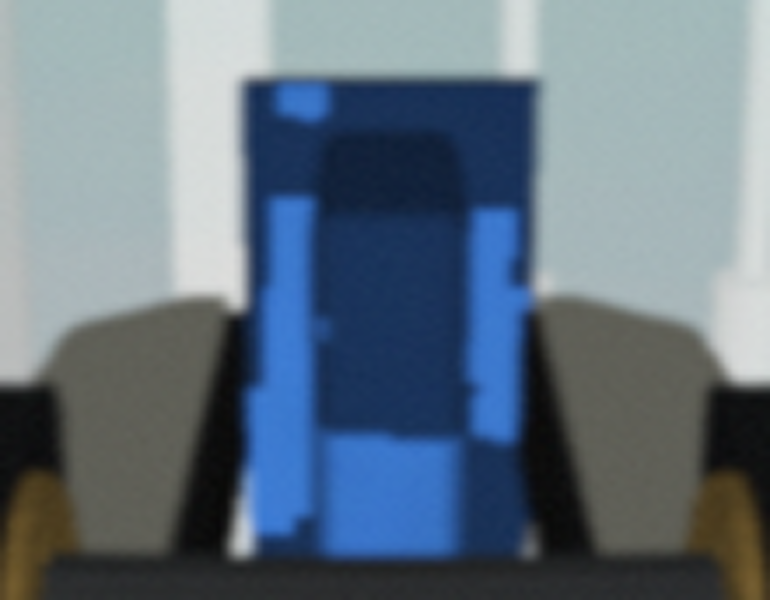

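Emit:
servo_tool --deltas '[[[0,0,2],0,0.25],[[0,0,5],0,0.4],[[0,-2,8],0,0.6],[[-1,-5.5,10],0,0.65],[[-2,-9,12],0,0.65]]'

```text
clock: 5.82
ee_pos: [0.4472, 0.254, 0.2058]
orientation: [-1.571, 0.001, -3.075]
force: [0.9, -0.8, 1.0]
grip_width: 0.0454
```

Emit:
servo_tool --deltas '[[[-1,-3,0],0,0.65],[[-2.5,-6,0],-0.3,0.65],[[-2.5,-6,0],-0.3,0.65],[[-2.5,-6,0],-0.3,0.65],[[-2.5,-6,0],-0.3,0.65]]'

```text
clock: 6.23
ee_pos: [0.4229, 0.1948, 0.2049]
orientation: [-1.571, 0.001, -3.103]
force: [-0.0, -0.1, -0.5]
grip_width: 0.0603
```

```bash
python3 - <<'E'
from h import *
o,f=snap('w4');print(o["ee_pos"],o["orientation"],o["force"],o["grip_width"])
cv2.imwrite("pics/w4c.png",cv2.resize(f["image"][30:250,190:340,::-1],None,fx=3.5,fy=2.7,interpolation=cv2.INTER_CUBIC))
E
```

```text
[0.42294103 0.19484708 0.20489974] [-1.57125527e+00  8.91534253e-04 -3.10314439e+00] [-0.01748496 -0.08306748 -0.49556105] 0.06034965973444383
```

View pics/w4.png

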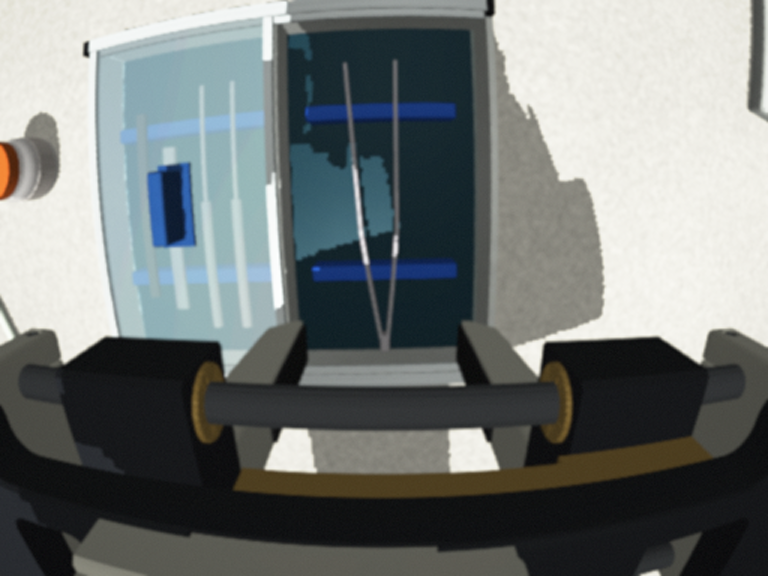

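View pics/w4c.png

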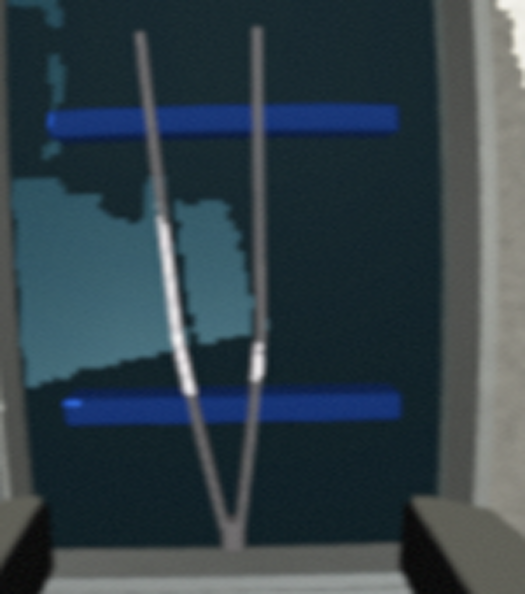

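```bash
python3 - <<'E'
from h import *
np.set_printoptions(precision=4,suppress=True)
f=load("w4")
P={}
for n,p in dict(ta=(345,63),tb=(395,60),tail=(385,347),ga_far=(354,158),ga_near=(366,262),gb_near=(395,255)).items():
    uv=(p[0]/1.5,p[1]/1.5);P[n]=wray(f,f,uv,.0345);print(n,P[n][:2],w3d(f,f,uv))
m=(P["ta"]+P["tb"])/2;v=m-P["tail"];print(m,np.degrees(np.arctan2(v[1],v[0])),np.linalg.norm(v[:2]))
u=v/np.linalg.norm(v);print("grip",m-.1*u, "tipgap",np.linalg.norm(P["ta"]-P["tb"]))
for p in[(306,114),(455,110),(313,271),(456,270)]: print("rest",wray(f,f,(p[0]/1.5,p[1]/1.5),.028))
for p in[(360,210),(396,210)]: print(wray(f,f,(p[0]/1.5,p[1]/1.5),.039))
E
```

```text
ta [0.5691 0.227 ] [0.5701 0.2273 0.0306]
tb [0.5725 0.1915] [0.5728 0.1915 0.0334]
tail [0.3581 0.19  ] [0.3605 0.1901 0.0403]
ga_far [0.4995 0.2178] [0.4994 0.2177 0.0359]
ga_near [0.4243 0.2066] [0.4251 0.2065 0.0382]
gb_near [0.4304 0.1857] [0.4311 0.1858 0.0383]
[0.5708 0.2092 0.0345] 5.166327638564644 0.21358017908945398
grip [0.4712 0.2002 0.0345] tipgap 0.03560932359821151
rest [0.5318 0.2545 0.028 ]
rest [0.5389 0.1463 0.028 ]
rest [0.4146 0.2467 0.028 ]
rest [0.4196 0.1388 0.028 ]
[0.4626 0.212  0.039 ]
[0.4636 0.1866 0.039 ]
```

Emit:
servo_tool --deltas '[[[1.5,0.2,-3],0.2,0.65],[[3,0.4,-6],0.4,0.65],[[4.85,0.55,-9],0.6,0.65],[[4.85,0.55,-12],0.6,0.65],[[4.85,0.55,-13],0.6,0.65]]'

```text
clock: 6.7
ee_pos: [0.4698, 0.2002, 0.0705]
orientation: [-1.57, -0.005, -3.05]
force: [-0.2, -0.0, -0.3]
grip_width: 0.0605
```

```bash
python3 - <<'E'
from h import *
o,f=snap('w5');print(o["ee_pos"],o["orientation"],o["force"],o["grip_width"])
E
```

```text
[0.46983054 0.20016416 0.07053203] [-1.56971482 -0.00508265 -3.04993537] [-0.16099596 -0.03633961 -0.33653604] 0.06050967591675295
```

View pics/w5.png

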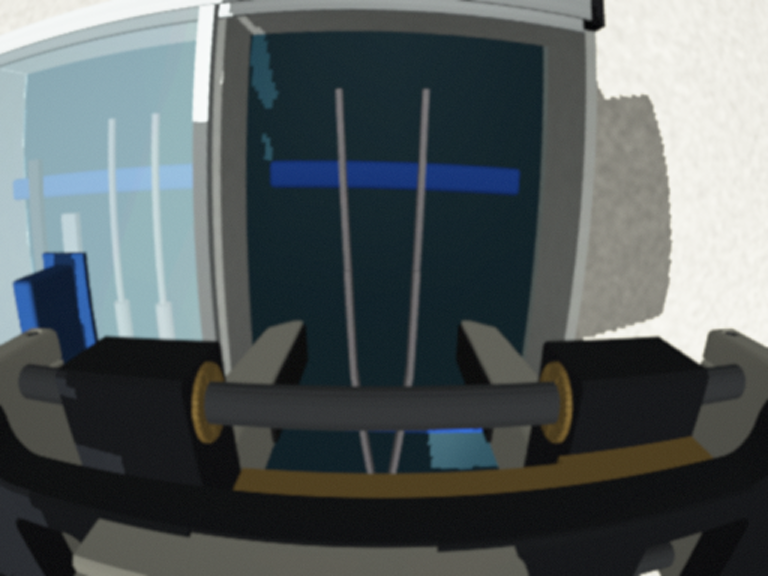

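Emit:
servo_tool --deltas '[[[0,0,-0.7],0,0.6],[[0,0,-1.7],0,0.55],[[0,0,-2.8],0,0.5],[[0,0,-3.7],0,0.45],[[0,0,-4.2],0,0.4]]'

```text
clock: 7.17
ee_pos: [0.4707, 0.1999, 0.0319]
orientation: [-1.571, -0.0, -3.051]
force: [0.0, 0.4, -0.5]
grip_width: 0.0396
```

Emit:
servo_tool --deltas '[[[0,0,0],0,0.38],[[0,0,0],0,0.36],[[0,0,0],0,0.34],[[0,0,0],0,0.32],[[0,0,0],0,0.31]]'

```text
clock: 7.58
ee_pos: [0.4713, 0.2, 0.0331]
orientation: [-1.571, 0.001, -3.051]
force: [-0.6, -0.5, 1.7]
grip_width: 0.0291
```

```bash
python3 - <<'E'
from h import *
o,f=snap('w6');print(o["ee_pos"],o["orientation"],o["force"],o["grip_width"])
E
```

```text
[0.47125831 0.19997276 0.03306091] [-1.57102158e+00  8.83940258e-04 -3.05091666e+00] [-0.62228172 -0.52379059  1.65800304] 0.029076192396850283
```

View pics/w6.png

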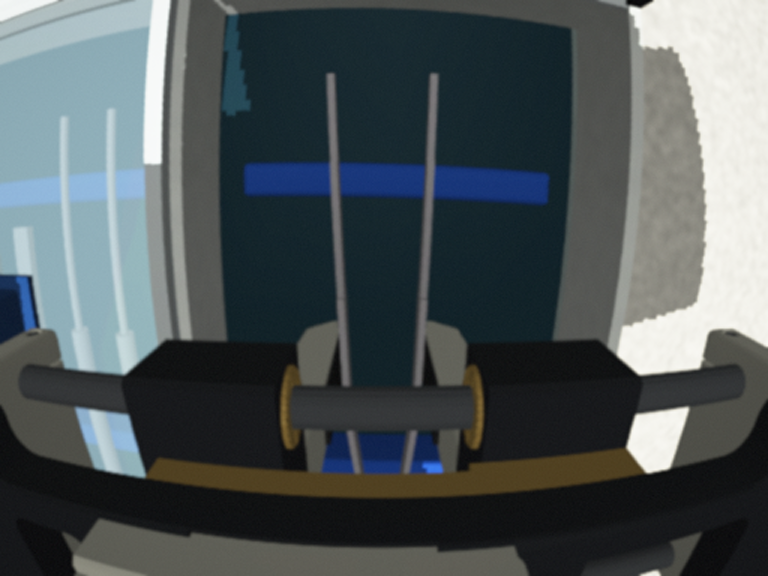

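Emit:
servo_tool --deltas '[[[0,0,0],0,0.295],[[0,0,0],0,0.28],[[0,0,0],0,0.265],[[0,0,0],0,0.25],[[0,0,0],0,0.245]]'

```text
clock: 8.05
ee_pos: [0.4713, 0.2, 0.033]
orientation: [-1.571, 0.001, -3.051]
force: [-0.5, 0.3, 6.4]
grip_width: 0.0234
```

Emit:
servo_tool --deltas '[[[0,0,0],0,0.242],[[0,0,0],0,0.239],[[0,0,0],0,0.237],[[0,0,0],0,0.237],[[0,0,0],0,0.237]]'

```text
clock: 8.47
ee_pos: [0.4713, 0.2, 0.033]
orientation: [-1.571, 0.001, -3.051]
force: [0.3, 0.6, 5.2]
grip_width: 0.0224
```

Emit:
servo_tool --deltas '[[[0,0,0.2],0,0.237],[[0,0,0.5],0,0.237],[[0,0,0.9],0,0.237],[[0,0,1.3],0,0.237],[[0,0,1.5],0,0.237]]'

```text
clock: 8.88
ee_pos: [0.4711, 0.1999, 0.0482]
orientation: [-1.571, 0.0, -3.051]
force: [0.2, -0.3, -0.7]
grip_width: 0.0222
```

```bash
python3 - <<'E'
from h import *
o,f=snap('w7');print(o["ee_pos"],o["orientation"],o["force"],o["grip_width"])
E
```

```text
[0.47109822 0.19991266 0.04823066] [-1.57089118e+00  4.79263964e-04 -3.05086665e+00] [ 0.20032699 -0.25218085 -0.73873569] 0.022228517495202597
```

View pics/w7.png

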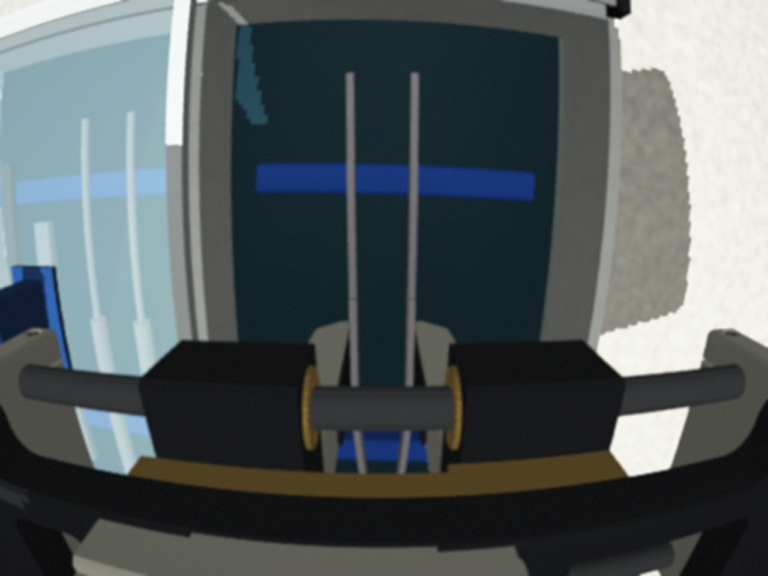

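Emit:
servo_tool --deltas '[[[0,0,1.2],0,0.237],[[0,0,3],0,0.237],[[0,0,5.5],0,0.237],[[0,0,8],0,0.237],[[0,-0.5,10.5],0,0.237]]'

```text
clock: 9.35
ee_pos: [0.4707, 0.1952, 0.1537]
orientation: [-1.571, -0.0, -3.05]
force: [-0.4, -0.2, -0.5]
grip_width: 0.0221
```

Emit:
servo_tool --deltas '[[[0,-1.5,2],0,0.237],[[0,-3.5,3.5],0,0.237],[[0,-6,4.5],0,0.237],[[0,-8.5,5],-0.3,0.237],[[0,-11,5],-0.6,0.237]]'

```text
clock: 9.77
ee_pos: [0.4712, 0.0839, 0.2039]
orientation: [-1.571, 0.002, -3.104]
force: [0.2, -0.4, -0.4]
grip_width: 0.022
```

Emit:
servo_tool --deltas '[[[0,-2.5,0],-0.3,0.237],[[0,-5,0],-0.6,0.237],[[0,-7.5,0],-0.9,0.237],[[0,-10,0],-1.2,0.237],[[0,-12.5,0],-1.5,0.237]]'

```text
clock: 10.18
ee_pos: [0.4706, -0.0413, 0.2027]
orientation: [-1.571, -0.0, 3.048]
force: [0.3, 0.9, -1.8]
grip_width: 0.0223
```

Emit:
servo_tool --deltas '[[[0,-2.5,0],-0.2,0.237],[[0,-5,0],-0.4,0.237],[[0,-7.5,0],-0.5,0.237],[[0,-10,0],-0.5,0.237],[[0,-12.5,0],-0.5,0.237]]'

```text
clock: 10.6
ee_pos: [0.4706, -0.1663, 0.2027]
orientation: [-1.571, -0.0, 3.005]
force: [0.4, -0.3, -0.7]
grip_width: 0.0225
```

Emit:
servo_tool --deltas '[[[0,-2.5,0],0,0.237],[[0,-4.5,0],0,0.237],[[0,-6,0],0,0.237],[[0,-7,0],0,0.237],[[0,-7.5,0],0,0.237]]'

```text
clock: 11.02
ee_pos: [0.4708, -0.2411, 0.2025]
orientation: [-1.571, -0.0, 3.004]
force: [0.3, 0.6, -1.3]
grip_width: 0.0225
```

```bash
python3 - <<'E'
from h import *
o,f=snap('w8');print(o["clock"],o["ee_pos"],o["orientation"],o["force"],o["grip_width"])
E
```

```text
11.0167 [ 0.47078822 -0.2410508   0.20253332] [-1.57082520e+00 -1.01326438e-04  3.00449547e+00] [ 0.27047249  0.58934391 -1.26858744] 0.022546824552781838
```

View pics/w8.png

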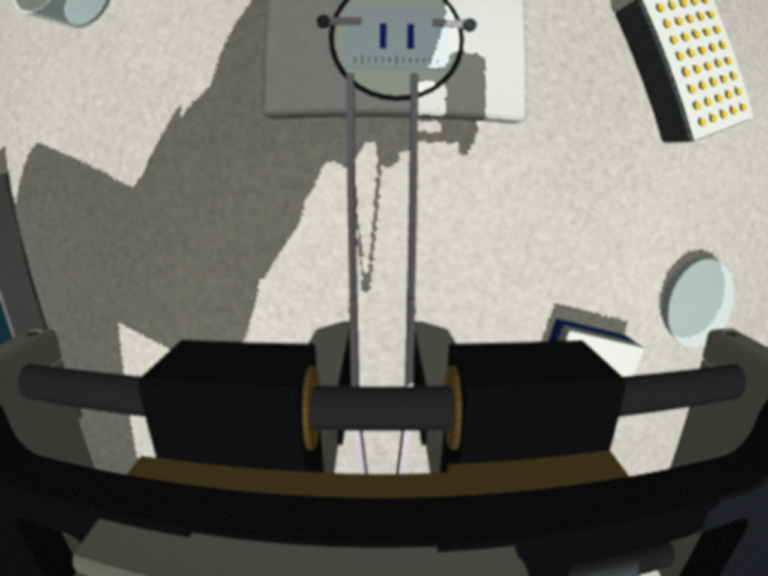

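```bash
cat >> h.py <<'E'
def bands(f):
    hsv=cv2.cvtColor(f["image"],cv2.COLOR_RGB2HSV)
    m=cv2.inRange(hsv,(108,110,20),(128,255,255))
    m[200:]=0
    k,l,st,c=cv2.connectedComponentsWithStats(m)
    out=[]
    for i in range(1,k):
        if st[i,4]>25 :
            ys,xs=np.where(l==i); out.append((st[i],c[i]))
    return out
E
python3 - <<'E'
from h import *
np.set_printoptions(precision=4,suppress=True)
f=load("w8")
for st,c in bands(f): print(st,c,wray(f,f,c,.026),w3d(f,f,c))
cv2.imwrite("pics/w8c.png",cv2.resize(f["image"][0:80,200:320,::-1],None,fx=6,fy=6,interpolation=cv2.INTER_CUBIC))
R,p=wpose(f)
for n,uv in dict(a=(350/1.5,78/1.5),b=(414/1.5,78/1.5),a2=(351/1.5,200/1.5),b2=(414/1.5,200/1.5)).items():
    q=wray(f,f,uv,p[2]+.002);d=w3d(f,f,uv);print(n,q,d,"tool",R.T@(q-p))
E
```

```text
[254  16   3  16  47] [254.9787  23.3404] [ 0.6394 -0.2646  0.026 ] [ 0.639  -0.2645  0.0273]
[272  17   4  15  46] [273.0435  24.1087] [ 0.6361 -0.284   0.026 ] [ 0.6359 -0.284   0.0266]
a [ 0.5698 -0.244   0.2045] [ 0.5702 -0.2439  0.2031] tool [-0.0985 -0.002  -0.0106]
b [ 0.567  -0.2647  0.2045] [ 0.5672 -0.2648  0.2036] tool [-0.0985 -0.002   0.0103]
a2 [ 0.5294 -0.2387  0.2045] [ 0.5294 -0.2388  0.2058] tool [-0.0577 -0.002  -0.0104]
b2 [ 0.5266 -0.2592  0.2045] [ 0.5266 -0.2592  0.2051] tool [-0.0577 -0.002   0.0104]
```

View pics/w8c.png

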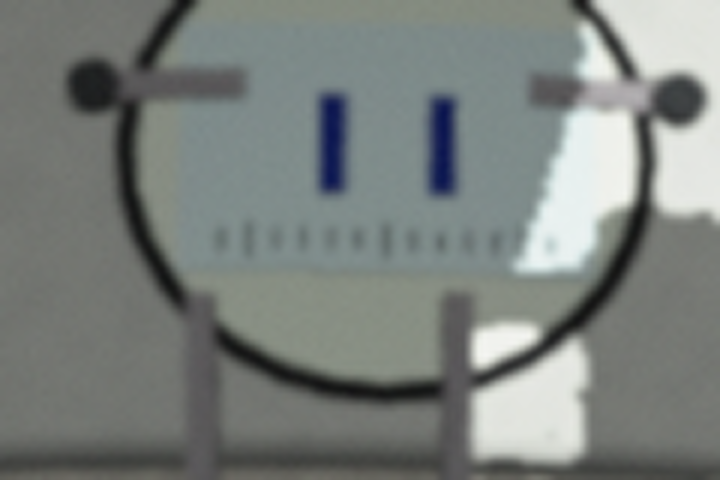

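Emit:
servo_tool --deltas '[[[0.5,-0.2,-1.5],0,0.235],[[1.2,-0.4,-4],-0.1,0.235],[[2,-0.7,-6.5],-0.2,0.234],[[3,-0.9,-9],-0.2,0.234],[[4,-1.1,-11],-0.2,0.234]]'

```text
clock: 11.48
ee_pos: [0.5109, -0.2501, 0.0909]
orientation: [-1.571, -0.001, 2.988]
force: [0.9, 0.5, -1.9]
grip_width: 0.0222
```

Emit:
servo_tool --deltas '[[[0.7,-0.2,-1],0,0.233],[[1.3,-0.4,-1.8],0,0.232],[[1.7,-0.5,-2.3],0,0.232],[[1.9,-0.5,-2.5],0,0.232],[[1.9,-0.5,-2.5],0,0.232]]'

```text
clock: 11.9
ee_pos: [0.5302, -0.2559, 0.0678]
orientation: [-1.571, 0.0, 2.988]
force: [0.4, 0.2, -0.9]
grip_width: 0.0217
```

```bash
python3 - <<'E'
from h import *
np.set_printoptions(precision=4,suppress=True)
o,f=snap('w9');print(o["clock"],o["ee_pos"],o["orientation"],o["force"],o["grip_width"])
for st,c in bands(f): print(st,c,wray(f,o,c,.026),w3d(f,o,c))
cv2.imwrite("pics/w9c.png",cv2.resize(f["image"][20:140,190:320,::-1],None,fx=6,fy=5,interpolation=cv2.INTER_CUBIC))
E
```

```text
11.9 [ 0.5302 -0.2559  0.0678] [-1.5708  0.0002  2.9883] [ 0.3919  0.1953 -0.9276] 0.021703822788857834
[239  36   7  29 180] [242.35    49.8833] [ 0.6394 -0.2647  0.026 ] [ 0.6395 -0.2647  0.0259]
[271  36   7  28 113] [273.2212  45.4159] [ 0.6395 -0.2846  0.026 ] [ 0.6393 -0.2845  0.027 ]
```

View pics/w9.png

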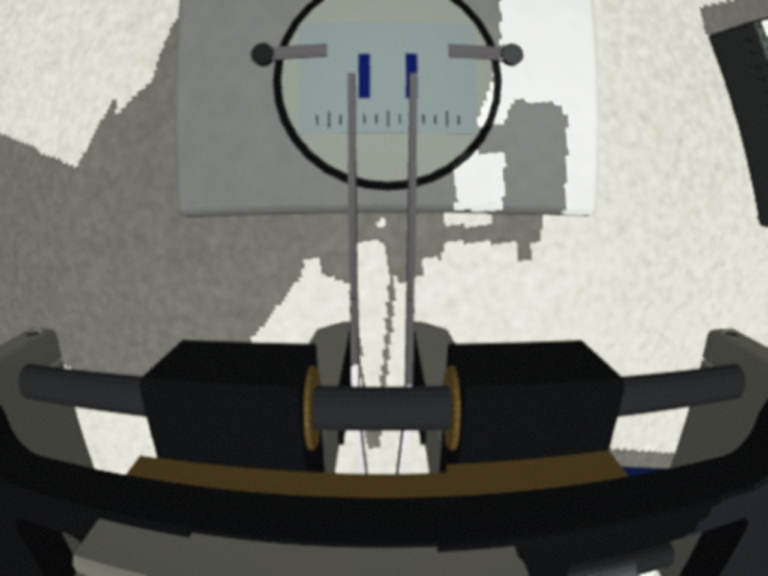

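View pics/w9c.png

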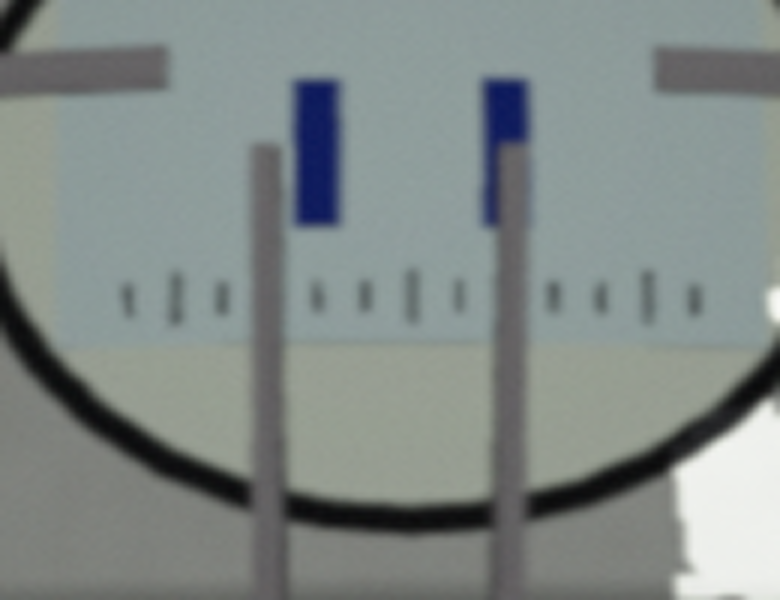

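```bash
cat > m.py <<'E'
from h import *
np.set_printoptions(precision=4,suppress=True)
def meas(tag,ba,bb,ta,tb,zt,x0,y0,kx,ky):
    f=load(tag);R,p=wpose(f)
    g=lambda q,z:wray(f,f,(x0+q[0]/kx-.45,y0+q[1]/ky-.45),z)
    A,B=g(ba,.026),g(bb,.026);C,D=g(ta,zt),g(tb,zt)
    m=(A+B)/2;t=(C+D)/2;v=A-B
    print("marks",m,"yaw",np.degrees(np.arctan2(-v[0],v[1])),"sep",np.linalg.norm(v))
    print("tips",t,"gap",np.linalg.norm(C-D),"yaw",np.degrees(np.arctan2(-(C-D)[0],(C-D)[1])))
    print("tip depth z",[w3d(f,f,(x0+q[0]/kx-.45,y0+(q[1]+12)/ky-.45))[2] for q in(ta,tb)])
    print("shift",m-t, "in tool x,z", (R.T@(m-t)))
E
python3 - <<'E'
from m import *
meas("w9",(317,153),(506,153),(265,145),(512,143),.0683+.002,190,20,6,5)
E
```

```text
marks [ 0.6378 -0.2746  0.026 ] yaw -8.518739331623124 sep 0.020011896959351853
tips [ 0.6294 -0.2708  0.0703] gap 0.020105205359925857 yaw -8.158315554677825
tip depth z [np.float64(0.06844060432079532), np.float64(0.06811774933662558)]
shift [ 0.0084 -0.0037 -0.0443] in tool x,z [-0.0088  0.0443  0.0024]
```

Emit:
servo_tool --deltas '[[[0.3,-0.1,-0.4],0,0.232],[[0.6,-0.25,-0.9],0,0.232],[[0.85,-0.37,-1.5],0,0.232],[[0.85,-0.37,-2.0],0,0.232],[[0.85,-0.37,-2.0],0,0.232]]'

```text
clock: 12.37
ee_pos: [0.5379, -0.2596, 0.0463]
orientation: [-1.571, -0.002, 2.988]
force: [0.2, -0.1, -1.3]
grip_width: 0.0221
```

```bash
python3 - <<'E'
from h import *
np.set_printoptions(precision=4,suppress=True)
o,f=snap('w10');print(o["clock"],o["ee_pos"],o["orientation"],o["force"],o["grip_width"])
cv2.imwrite("pics/w10c.png",cv2.resize(f["image"][20:140,190:320,::-1],None,fx=6,fy=5,interpolation=cv2.INTER_CUBIC))
E
```

```text
12.3667 [ 0.5379 -0.2596  0.0463] [-1.5715 -0.0017  2.9879] [ 0.1626 -0.1352 -1.2792] 0.022058530454362017
```

View pics/w10c.png

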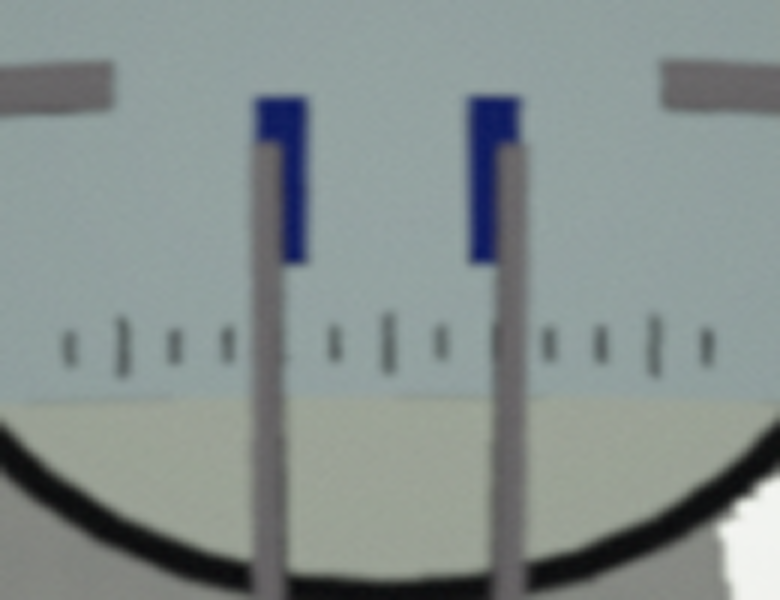

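```bash
python3 - <<'E'
from m import *
for z in(.0475,.0445): meas("w10",(281,180),(495,180),(266,145),(512,145),z,190,20,6,5)
E
```

```text
marks [ 0.6379 -0.2746  0.026 ] yaw -8.785386733253544 sep 0.02006796066325144
tips [ 0.6372 -0.2746  0.0475] gap 0.020175520575595532 yaw -8.77719669723018
tip depth z [np.float64(0.04646770495919257), np.float64(0.04655843764383566)]
shift [ 0.0007  0.     -0.0215] in tool x,z [-0.0007  0.0215 -0.0001]
marks [ 0.6379 -0.2746  0.026 ] yaw -8.785386733253544 sep 0.02006796066325144
tips [ 0.6379 -0.2747  0.0445] gap 0.02058488470581558 yaw -8.77719669723001
tip depth z [np.float64(0.04646770495919257), np.float64(0.04655843764383566)]
shift [-0.      0.0001 -0.0185] in tool x,z [ 0.      0.0185 -0.0001]
```

Emit:
servo_tool --deltas '[[[0,0,-0.2],0,0.231],[[0,0,-0.5],0,0.231],[[0,0,-0.8],0,0.231],[[0,0,-1.0],0,0.231],[[0,0,-1.1],0,0.231]]'

```text
clock: 12.83
ee_pos: [0.5383, -0.2597, 0.0362]
orientation: [-1.571, -0.0, 2.988]
force: [-0.4, 0.1, -1.4]
grip_width: 0.0215
```

Emit:
servo_tool --deltas '[[[0,0,0],0,0.231],[[0,0,0],0,0.231],[[0,0,0],0,0.231],[[0,0,0],0,0.231],[[0,0,0],0,0.231]]'

```text
clock: 13.25
ee_pos: [0.5385, -0.2599, 0.0367]
orientation: [-1.571, 0.0, 2.988]
force: [0.5, -0.2, -0.5]
grip_width: 0.0216
```

```bash
python3 - <<'E'
from h import *
from rig import grab_frame
np.set_printoptions(precision=4,suppress=True)
o,f=snap('w11');print(o["clock"],o["ee_pos"],o["orientation"],o["force"],o["grip_width"])
cv2.imwrite("pics/w11c.png",cv2.resize(f["image"][20:140,190:320,::-1],None,fx=6,fy=5,interpolation=cv2.INTER_CUBIC))
s=grab_frame("scene");d=grab_frame("side")
np.savez("scene2.npz",**s);np.savez("side2.npz",**d)
crop=lambda f,x,y,w,h,k:cv2.resize(f["image"][y:y+h,x:x+w,::-1],None,fx=k,fy=k,interpolation=cv2.INTER_CUBIC)
cv2.imwrite("pics/sd2.png",np.hstack([crop(s,120,190,90,120,4.2),crop(d,190,90,90,120,4.2)]))
cv2.imwrite("pics/scene2.png",s["image"][:,:,::-1])
E
```

```text
13.25 [ 0.5385 -0.2599  0.0367] [-1.5707  0.0002  2.9879] [ 0.4503 -0.1877 -0.541 ] 0.02159743144009182
```

View pics/w11c.png

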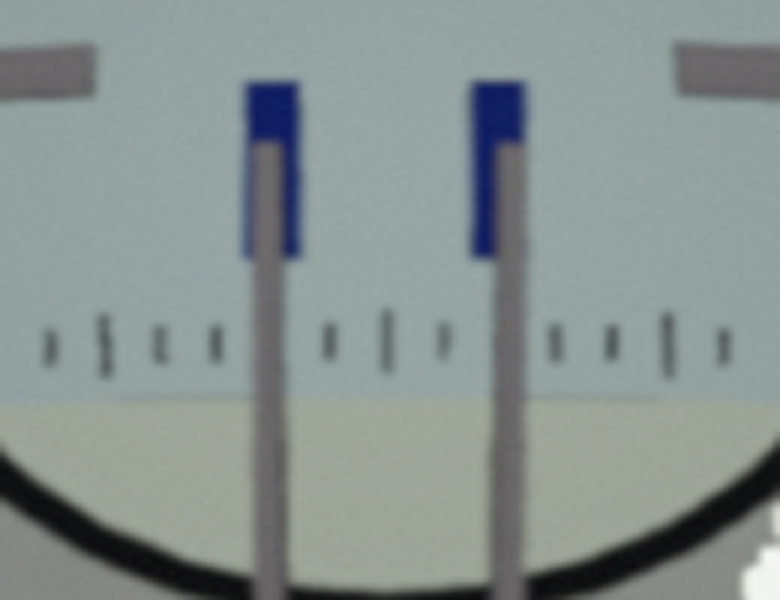

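View pics/sd2.png

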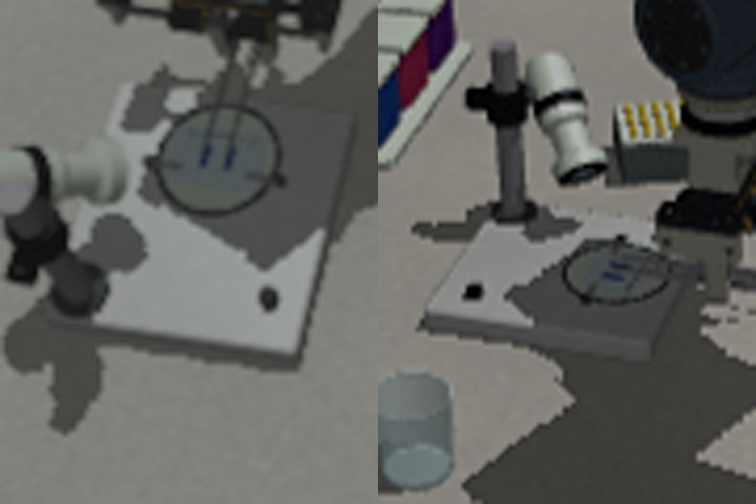

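View pics/scene2.png

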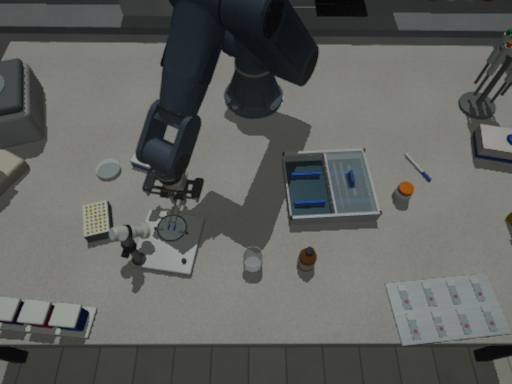

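```bash
python3 - <<'E'
from m import *
for z in(.037,.035): meas("w11",(272,169),(499,169),(266,145),(511,145),z,190,20,6,5)
f=load("w11")
# depth of tips / glass along arms
for v in(52,55,58,62,70): print(v,[round(float(w3d(f,f,(190+u/6-.45,v))[2]),4) for u in(266,268,511,512,390)])
E
```

```text
marks [ 0.6379 -0.2746  0.026 ] yaw -8.799469138601781 sep 0.020119658420858923
tips [ 0.6381 -0.2749  0.037 ] gap 0.02024632039239644 yaw -8.770458224019796
tip depth z [np.float64(0.03720702342247179), np.float64(0.038217034859986676)]
shift [-0.0002  0.0003 -0.011 ] in tool x,z [ 0.0002  0.011  -0.0003]
marks [ 0.6379 -0.2746  0.026 ] yaw -8.799469138601781 sep 0.020119658420858923
tips [ 0.6385 -0.275   0.035 ] gap 0.020518233112372653 yaw -8.770458224019892
tip depth z [np.float64(0.03720702342247179), np.float64(0.038217034859986676)]
shift [-0.0006  0.0004 -0.009 ] in tool x,z [ 0.0007  0.009  -0.0003]
52 [0.0376, 0.0376, 0.0383, 0.0383, 0.0268]
55 [0.0379, 0.0379, 0.0379, 0.0379, 0.0263]
58 [0.0376, 0.0376, 0.0377, 0.0377, 0.0259]
62 [0.0372, 0.0372, 0.0372, 0.0372, 0.0259]
70 [0.038, 0.038, 0.0375, 0.0375, 0.026]
```

Emit:
servo_tool --deltas '[[[0,0.02,-0.1],0,0.231],[[0,0.02,-0.1],0,0.231],[[0,0.02,-0.1],0,0.231],[[0,0.02,-0.1],0,0.231],[[0,0.02,-0.1],0,0.231]]'

```text
clock: 13.82
ee_pos: [0.5384, -0.2596, 0.0356]
orientation: [-1.571, 0.0, 2.988]
force: [0.5, 0.9, -1.0]
grip_width: 0.0221
```

Emit:
servo_tool --deltas '[[[0,0,0],0,0.231],[[0,0,0],0,0.231],[[0,0,0],0,0.231],[[0,0,0],0,0.231],[[0,0,0],0,0.231]]'

```text
clock: 14.23
ee_pos: [0.5384, -0.2596, 0.0356]
orientation: [-1.571, 0.0, 2.988]
force: [0.7, 1.3, -0.6]
grip_width: 0.0217
```

```bash
python3 - <<'E'
from h import *
np.set_printoptions(precision=4,suppress=True)
o,f=snap('w12');print(o["clock"],o["ee_pos"],o["joint_vel"],o["force"],o["grip_width"])
cv2.imwrite("pics/w12c.png",cv2.resize(f["image"][20:140,190:320,::-1],None,fx=6,fy=5,interpolation=cv2.INTER_CUBIC))
for v in(52,55,58): print([round(float(w3d(f,o,(190+u/6-.45,v))[2]),4) for u in(267,511,390)])
E
```

```text
14.2333 [ 0.5384 -0.2596  0.0356] [-0.0003 -0.0009  0.0005 -0.0004 -0.0005  0.0019] [ 0.6605  1.3198 -0.579 ] 0.021684327199978475
[0.0366, 0.0365, 0.026]
[0.0363, 0.0366, 0.0268]
[0.0361, 0.0366, 0.0258]
```

View pics/w12c.png

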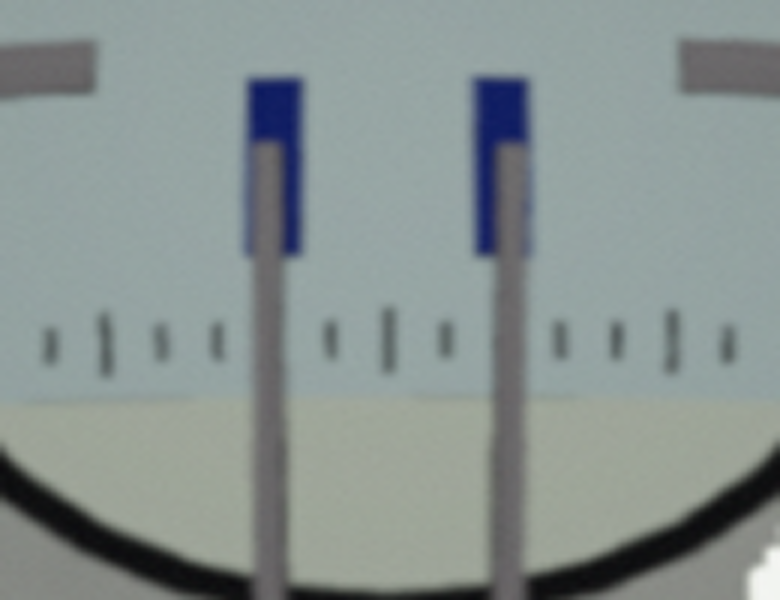

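```bash
python3 -c "
from rig import r
print(r.close_job())"
```

```text
the job is handed in; nothing more can be done
None
```

I slid the guard open until it hit its stop, took the forceps out by their finger grips, and handed the job in at about 14 s, still holding the tips over the graticule bands.

**Final position**
- **Over the bands:** the last wrist picture shows each tip over its own blue band. The middle between the tips was within about 0.5 mm of the marks' centre at the last full measurement, just before a final nudge of about 1 mm.
- **Tip gap:** about 20.2 mm at that same measurement. The fingers were 21.7 mm apart on the grips at the end.
- **Clearance:** about 6 mm above the glass, taken from the depth picture with an assumed tip height of 4.5 mm.
- **Steadiness:** the arm was still, with only about 1.6 N of force on it. The finger reading wavered between 21.5 and 22.1 mm over the last second and a half, mostly just after small moves.

**Checks that disagreed**
- **Guard travel:** I measured about 141.5 mm, not 148 mm, before the guard hit a firm stop at 27 N. The bar started about 7 mm towards open, measured from the bay's centre, and finished about 148 mm from it. I took this to mean the guard started slightly open and is now fully open, and the pictures show the forceps bay uncovered.
- **Tip height:** estimates from the gripper position and from the depth picture differed by 1 to 2 mm, so the clearance could be about 5 to 8 mm.

The tips never came closer together than about 20 mm. The force readings showed no sign of touching the station, and in the last overall picture the other items looked unmoved.

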